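# Close down the vaccination table: stack the totes, box the leftover vials, power off

### The arm

A 6-joint arm with a two-finger parallel gripper is mounted at the origin on the work surface. World frame = base frame: x ahead of the robot, y to its left, z up, the work surface at z = 0. Lengths are in m, angles in rad, forces in N, time in s.
With the tool pointing down it reaches from about 0.375 to 0.9 m from the base axis. Payload 3.1 kg.
Tool frame: the origin (TCP) lies at the centre of the arm's flange, where the gripper is bolted on; the fingertips stand robot.tip_extent ahead of it and the grasp point (between the pads) lies 164 mm ahead of it (robot.tip_extent is the distance from the TCP to the fingertips, in m); z points along the fingers, y is the line along which they close (so a half turn about z gives the same grasp; the last joint's range is limited). The gripper opens to 87 mm and grips with 3 to 60 N. Pads are 19 mm wide; open, the fingers measure 117 mm over their backs; the gripper's body (75 mm by 190 mm) begins 51 mm behind the grasp point.
Start: joints at [-1.31, 0.527, 1.433, -0, 1.181, -0.178], TCP at [0.266, -0.566, 0.405] pointing down, gripper open.
Joint ranges: [-3.08, 3.08], [-0.75, 2.2], [0.22, 2.44], [-1.43, 4.57], [0, 2.65], [-2.85, 2.85]. Speed limits (rad/s): [2.79, 2.79, 3.14, 3.14, 3.14, 3.14].

### API

Orientations are given as a unit quaternion [x, y, z, w].
In Python, from rig import get_obs, camera, hand_in, cut_out, robot gives the robot as it stands.
- The arm moves only by the tool step_arm, never from a script. Its argument "rows" is a list of rows, each a list of 6 numbers: the shift along the world's x, y, z in m, then the turn, a rotation vector about the world's x, y, z in degrees. A call has 1 to 12 rows; each row shifts and turns the commanded pose from where the row before left it; what a row does not reach is not made up. A row lasts 1/8 s, in which the tool goes at most 62.5 mm and 10.7 degrees, less where a joint would pass 70% of its speed; a pose out of reach is approached as far as the arm can. A call is refused whole if a number of a shift passes 0.0625 or a number of a turn 10.7, either way. A call with a gripper value outside its range is refused whole. "jaw" is the finger opening in m, from 0 to 0.087, set as the call begins (left out, the last holds). The fingers move at their own pace and stop on an object; "squeeze" is the grip in N (left out, the last holds). Time passes only in rows, so rows that do not move let the fingers close. It gives the time, the measured TCP pose, the force, the opening and the grip force at its end, in the units of the state.
- get_obs(): the state, without advancing time (a new reading comes with each control period).
- camera(name): name is "side" or "top"; returns a dict with "pixels" (480x640x3 uint8, blue, green, red), "depth" (480x640 float32, m along the optical axis (not along the pixel's ray), 0 where there is no reading), "fov_y" (degrees; the focal length in pixels is half the picture's height over the tangent of half this angle, whatever the lens; pixels are square), "cx", "cy" (the principal point, pixels), "extrinsics" (4x4, takes a point from camera to world coordinates). Camera axes: x right, y up, looking along -z (the intrinsics and any distortion apply to the point x, -y, -z); pixel columns grow to the right and rows downward; lengths in m; the calibration is good to about 2 mm. A picture is of the moment at which its call begins.
- hand_in(): hands the job in; it is judged then, once.
Trained networks look in the newest picture that a camera, given by its name, has taken for a name from the list of things; names that differ only in an ending like _2 or _b are one class to them, and where a whole thing is asked for, a point or a joint stands for the part that bears it (a point fixed in the world has none). Each returns a list of dicts, best first, with "confidence" (0 to 1); they miss things now and then, are a little off and sometimes report something else, mostly with a low value. They report only what shows in the picture. A call takes as long as a camera call. They do not tell look-alikes from the thing itself.
- cut_out(label, camera): "region" (480x640 bool, what is visible of it) and "extent" ([centre column, centre row, width, height] in pixels, round what is visible of it).
The state is a dict: "time": time; "q": joint angles; "joint_velocities": joint speeds; "joint_torque": joint torques, N m; "position": TCP position; "tool_rot": TCP orientation; "ft_force": force on the tool from outside, world axes, zero at the start; "moment": the same for the moment, N m; "grip_width": finger opening in m; "grip_force": force on a finger pad.
Only numpy, scipy, OpenCV 4.12 (cv2) and the standard library are available. Lean on these libraries where they do the work, as an engineer would, in place of code of your own. Each camera call takes 0.05 s, during which the arm holds its last target. There are 200 camera calls.

### The job

Close down the vaccination table: stack all the loose totes squarely on the bottom tote on its plate, each turned end for end to the one below so that it stands on the rim instead of nesting. Then put the leftover vial cartons into the top tote, and last sweep all the switches of the power strip fully off. Leave everything else on the table where it is.

Things in the scene. Friction and masses are not known exactly. Their poses are not given: they have to be found in the camera images.
- base: fixed steel plate 150 x 96 x 8 mm with a fixed bottom tote, of the same shape as the loose totes, on it. Origin: centre of the plate's underside, on the table; the tote's underside is 8 mm above it. +x points to the bottom tote's front end (black label strip).
- tote_a: white stack-nest tote, 116 x 68 x 45 mm (x, y, z), 0.16 kg, standing upright; may be absent (None). Origin: centre of its underside; z up; +x points to its front end, with a black label strip on the rim. 2 mm walls lean outwards from a floor 96 x 42 mm, 3 mm thick. The rim is vertical outside from 33 to 45 mm height, 68 mm over the long sides: grip it across those from above at mid-length
- tote_a_front (a point): middle of the front rim of tote_a, at x = 55, y = 0, z = 45 mm in the tote's frame
- tote_b: a tote like tote_a; may be absent. Each long side has two hollow ribs with flat feet 4 mm above the underside, at x = -38 and +14 mm, and the rim has 20 mm notches above them. Set on a tote that faces the same way, the ribs drop through the notches and it nests (underside about 28 mm above the other's)
- tote_b_front (a point): middle of the front rim of tote_b, at x = 55, y = 0, z = 45 mm in the tote's frame
- tote_c: a tote like tote_a; may be absent. Set on a tote that faces the other way (half turn), its feet stand on the rim and it stacks: underside 41 mm above the other's, its lowest 4 mm inside the other's mouth with 2 to 3 mm play each way
- tote_c_front (a point): middle of the front rim of tote_c, at x = 55, y = 0, z = 45 mm in the tote's frame
- tote_d: a tote like tote_a; may be absent
- tote_d_front (a point): middle of the front rim of tote_d, at x = 55, y = 0, z = 45 mm in the tote's frame
- carton_a: unopened vaccine vial carton, white with a blue band, rigid, 32 x 32 x 52 mm, standing on the table; origin at the centre of its underside, z along its 52 mm length; 0.05 kg; may be absent (None)
- carton_a_mid (a point): centre of carton_a, 26 mm above its underside
- carton_b: unopened vaccine vial carton, white with a blue band, rigid, 32 x 32 x 52 mm, standing on the table; origin at the centre of its underside, z along its 52 mm length; 0.05 kg; may be absent (None)
- carton_b_mid (a point): centre of carton_b, 26 mm above its underside
- strip: fixed white power strip 200 x 52 x 32 mm (x, y, z) with a row of four black toggle levers along its x axis at x = -54, -18, 18, 54 mm. Origin: centre of its underside on the table. Its +x axis is the way the levers are pushed to go off; the mains cable leaves at the -x end.
- switch_0 (a joint): toggle lever 0 of the strip (x = -54 mm): rad, 0 to 0.15 = on (leaning 20 degrees to the strip's -x), 1.35 = off (leaning 57 degrees to its +x). It pivots in the strip's top face, is 26 mm long, 18 wide, 6 thick, and stays where left. Fingertips dragged in +x along the row, 12 mm above the strip's top face, push each lever over and pass above it
- switch_1 (a joint): toggle lever 1 of the strip (x = -18 mm): rad, 0 to 0.15 = on (leaning 20 degrees to the strip's -x), 1.35 = off (leaning 57 degrees to its +x). It pivots in the strip's top face, is 26 mm long, 18 wide, 6 thick, and stays where left; about 2 N at the tip
- switch_2 (a joint): toggle lever 2 of the strip (x = 18 mm): rad, 0 to 0.15 = on (leaning 20 degrees to the strip's -x), 1.35 = off (leaning 57 degrees to its +x). It pivots in the strip's top face, is 26 mm long, 18 wide, 6 thick, and stays where left; about 2 N at the tip
- switch_3 (a joint): toggle lever 3 of the strip (x = 54 mm): rad, 0 to 0.15 = on (leaning 20 degrees to the strip's -x), 1.35 = off (leaning 57 degrees to its +x). It pivots in the strip's top face, is 26 mm long, 18 wide, 6 thick, and stays where left; about 2 N at the tip
- gel: bystander: the hand-gel bottle, 60 mm across, 150 high, to be left alone; origin at the centre of its underside
- tape: bystander: the tape roll, 60 mm across, 19 high, to be left alone; origin at the centre of its underside
- marker: bystander: the marker pen, 130 mm long, 12 thick, to be left alone; origin at the centre of its underside
- dish: bystander: the steel dish, 100 mm across, 30 high, to be left alone; origin at the centre of its underside
- thermometer: bystander: the pistol-shaped thermometer, about 110 x 120 x 40 mm, to be left alone; origin at the centre of its underside
Things that resemble listed ones, but are neither listed nor needed, are in the scene too. What is shaped like the tote_d but purple is not meant.

How it is judged:
On the way, in this order (a step that is already met when the one before it is completed fails the run):
1. every loose tote stands stacked, not nested, in one column on the bottom tote (horizontal distance between each of tote_a, tote_b, tote_c, tote_d and base below 0.014 m and angle between each of tote_a, tote_b, tote_c, tote_d's own z axis and vertical below 0.06 rad and angle between the x axis of each of tote_a, tote_b, tote_c, tote_d and the x axis of base, either way round below 0.12 rad and linear speed of each of tote_a, tote_b, tote_c, tote_d below 0.03 m/s and ((z of tote_a in the frame of base between 0.045 and 0.053 m and x of tote_a_front in the frame of base below 0 m) or (z of tote_a in the frame of base between 0.086 and 0.094 m and x of tote_a_front in the frame of base above 0 m) or (z of tote_a in the frame of base between 0.127 and 0.135 m and x of tote_a_front in the frame of base below 0 m) or (z of tote_a in the frame of base between 0.168 and 0.176 m and x of tote_a_front in the frame of base above 0 m)) and ((z of tote_b in the frame of base between 0.045 and 0.053 m and x of tote_b_front in the frame of base below 0 m) or (z of tote_b in the frame of base between 0.086 and 0.094 m and x of tote_b_front in the frame of base above 0 m) or (z of tote_b in the frame of base between 0.127 and 0.135 m and x of tote_b_front in the frame of base below 0 m) or (z of tote_b in the frame of base between 0.168 and 0.176 m and x of tote_b_front in the frame of base above 0 m)) and ((z of tote_c in the frame of base between 0.045 and 0.053 m and x of tote_c_front in the frame of base below 0 m) or (z of tote_c in the frame of base between 0.086 and 0.094 m and x of tote_c_front in the frame of base above 0 m) or (z of tote_c in the frame of base between 0.127 and 0.135 m and x of tote_c_front in the frame of base below 0 m) or (z of tote_c in the frame of base between 0.168 and 0.176 m and x of tote_c_front in the frame of base above 0 m)) and ((z of tote_d in the frame of base between 0.045 and 0.053 m and x of tote_d_front in the frame of base below 0 m) or (z of tote_d in the frame of base between 0.086 and 0.094 m and x of tote_d_front in the frame of base above 0 m) or (z of tote_d in the frame of base between 0.127 and 0.135 m and x of tote_d_front in the frame of base below 0 m) or (z of tote_d in the frame of base between 0.168 and 0.176 m and x of tote_d_front in the frame of base above 0 m))), for 0.3 s.
2. every vial carton lies or stands in the top tote, the totes still stacked (all of step 1 and x of carton_a_mid in the frame of base between -0.055 and 0.055 m and y of carton_a_mid in the frame of base between -0.03 and 0.03 m and linear speed of each of carton_a, carton_b below 0.03 m/s and z of each of carton_a_mid, carton_b_mid in the frame of tote_a above 0 m and z of each of carton_a_mid, carton_b_mid in the frame of tote_b above 0 m and z of each of carton_a_mid, carton_b_mid in the frame of tote_c above 0 m and z of each of carton_a_mid, carton_b_mid in the frame of tote_d above 0 m and (z of carton_a_mid in the frame of tote_a below 0.042 m or z of carton_a_mid in the frame of tote_b below 0.042 m or z of carton_a_mid in the frame of tote_c below 0.042 m or z of carton_a_mid in the frame of tote_d below 0.042 m) and x of carton_b_mid in the frame of base between -0.055 and 0.055 m and y of carton_b_mid in the frame of base between -0.03 and 0.03 m and (z of carton_b_mid in the frame of tote_a below 0.042 m or z of carton_b_mid in the frame of tote_b below 0.042 m or z of carton_b_mid in the frame of tote_c below 0.042 m or z of carton_b_mid in the frame of tote_d below 0.042 m)), for 0.3 s.
3. all four switches off (value of joint each of switch_0, switch_1, switch_2, switch_3 above 1.1 rad), for 0.2 s.
At the end, for the whole second after the job is handed in: Totes in one column on the bottom tote (within 14 mm, 0.12 rad in yaw, 0.06 rad tilt), at stacked heights (41 mm a tote, within 4 mm), each facing opposite to the one below; every carton at rest in the top tote; all four switches beyond 1.1 rad (all of step 2 and all of step 3); the robot touches nothing.
It fails at once if A bystander (gel bottle, tape, marker, dish or thermometer) pushed more than 30 mm (distance of any of gel, tape, marker, dish, thermometer from where it was at the start of the episode above 0.03 m).
Of tote_a, tote_b, tote_c, tote_d only 2 to 4 are there at a start; the rules pass over those that are not, and their reading is None.
Of carton_a, carton_b only 1 to 2 are there at a start; the rules pass over those that are not, and their reading is None.
At some moment in a run one of carton_a, carton_b may be knocked a few centimetres aside while the robot is not near it.
It also fails if it takes over 210 s, if anything falls off the work surface, if the arm or the gripper's body presses on something with over 40 N, if the wrist force passes 120 N, or if a joint passes its speed limit or range.

## Working session

There is one attempt and no reset: what is moved stays moved. The work goes in short steps, Python scripts to look and compute and a tool call to move; the robot and the scene stay as the last step left them, time stands still between calls to the robot, and variables do not carry over. Pictures are saved under pics/ and viewed, at most 14 in all, crops included, and the job is handed in when it is done.

Besides the shell and the picture viewer there is one more tool, called after "Request:" by a JSON object that holds its "name" and its "arguments", one argument or row to a line. step_arm: Moves the arm, as the interface text tells. Its arguments: {"type":"object","properties":{"rows":{"type":"array"},"jaw":{"type":"number"},"squeeze":{"type":"number"}},"required":["rows"]}

```bash
mkdir -p pics; ls; cat > h.py <<'E'
import numpy as np, cv2
from rig import get_obs, camera, hand_in, cut_out, robot
def K(c):
    f=240/np.tan(np.radians(c['fov_y'])/2); return f,c['cx'],c['cy']
def cloud(c):
    f,cx,cy=K(c); d=c['depth']; v,u=np.mgrid[0:480,0:640]
    P=np.stack([(u-cx)/f*d,-(v-cy)/f*d,-d],-1)
    E=np.array(c['extrinsics']); W=P@E[:3,:3].T+E[:3,3]; W[d==0]=np.nan; return W
def save(n,img): cv2.imwrite('pics/'+n,img)
E
python3 - <<'E'
from h import *
for n in ['top','side']:
    c=camera(n); save(n+'0.png',c['pixels']); np.savez(n+'0.npz',**{k:np.array(v) for k,v in c.items()})
    print(n,[k for k in c],c['fov_y'],c['cx'],c['cy'],np.round(c['extrinsics'],3).tolist())
    W=cloud(c)
    for l in ['base','tote_a','carton_a','strip','gel','tape','marker','dish','thermometer']:
        for r in cut_out(l,n):
            m=r['region']; print(l,round(r['confidence'],2),np.round(r['extent']).tolist(),np.round(np.nanmedian(W[m],0),3),'zmax',np.round(np.nanpercentile(W[m][:,2],95),3))
print(get_obs(), robot.tip_extent)
E
```

```text
pics
top ['pixels', 'depth', 'fov_y', 'cx', 'cy', 'extrinsics'] 52.89726479094926 331.212922020786 230.2341529431164 [[-0.016, 0.998, -0.058, 0.461], [-1.0, -0.015, 0.018, 0.076], [0.017, 0.058, 0.998, 1.279], [0.0, 0.0, 0.0, 1.0]]
base 0.79 [386.0, 207.0, 46.0, 57.0] [ 0.59  -0.092  0.012] zmax 0.056
base 0.3 [492.0, 251.0, 100.0, 20.0] [ 0.467 -0.347  0.033] zmax 0.055
tote_a 0.98 [281.0, 264.0, 49.0, 38.0] [0.445 0.186 0.009] zmax 0.048
tote_a 0.97 [228.0, 202.0, 42.0, 52.0] [0.609 0.329 0.015] zmax 0.048
tote_a 0.86 [246.0, 335.0, 53.0, 38.0] [0.271 0.279 0.011] zmax 0.048
tote_a 0.83 [293.0, 198.0, 46.0, 50.0] [0.619 0.154 0.009] zmax 0.048
tote_a 0.38 [335.0, 152.0, 26.0, 41.0] [0.735 0.037 0.012] zmax 0.016
carton_a 0.65 [430.0, 274.0, 19.0, 17.0] [ 0.419 -0.196  0.052] zmax 0.057
strip 0.66 [485.0, 253.0, 93.0, 21.0] [ 0.468 -0.339  0.034] zmax 0.055
strip 0.43 [293.0, 200.0, 48.0, 44.0] [0.619 0.155 0.009] zmax 0.048
gel 0.88 [132.0, 246.0, 38.0, 23.0] [0.497 0.544 0.1  ] zmax 0.152
tape 0.62 [336.0, 293.0, 22.0, 22.0] [0.376 0.041 0.02 ] zmax 0.024
marker 0.64 [335.0, 153.0
[... 1791 characters left out ...]
53686e+00,  5.27504284e-01,  1.43267633e+00,  3.03565301e-05,
        1.18137882e+00, -1.78508843e-01]), 'joint_velocities': array([-8.93597736e-05, -4.12757237e-04,  1.15175815e-03, -2.13827442e-04,
        4.78092242e-04, -6.75063469e-04]), 'joint_torque': array([ 1.90025876e-04, -4.40017748e+01, -1.76987958e+01,  6.34244643e-02,
        5.04175771e-02, -1.39732995e-05]), 'position': array([ 0.26553802, -0.5657769 ,  0.40475332]), 'tool_rot': array([9.76032913e-01, 2.17622958e-01, 1.47089450e-05, 1.60212048e-05]), 'ft_force': array([-0.10525102, -0.66665322, -0.69232179]), 'moment': array([ 0.01671845,  0.00677523, -0.01661727]), 'grip_force': 0.0, 'grip_width': 0.08696577708629832} 0.1822
```

```bash
python3 - <<'E'
from h import *
i=cv2.imread('pics/top0.png'); j=cv2.imread('pics/side0.png')
c=cv2.resize(i[100:380,100:560],(800,487),interpolation=cv2.INTER_CUBIC); save('topc.png',c)
save('sidec.png',cv2.resize(j[90:480,140:520],(585,600),interpolation=cv2.INTER_CUBIC))
E
```

```text
(no output)
```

View pics/topc.png

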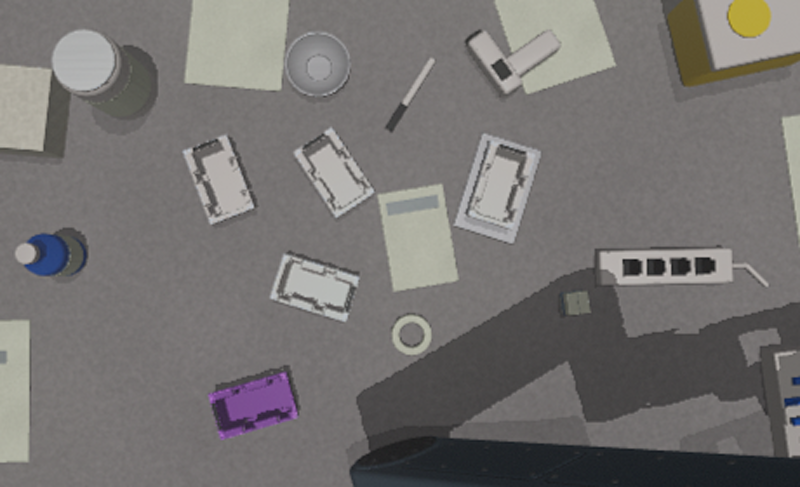

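View pics/sidec.png

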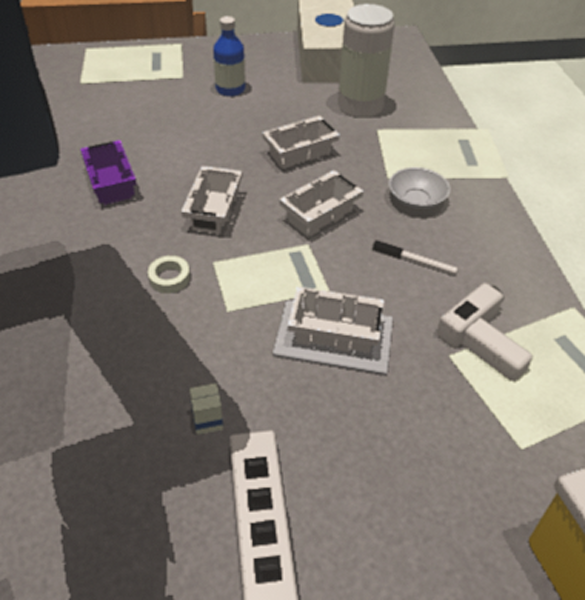

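The pictures show three loose white totes at about px (228,202), (293,198) and (281,264) in top, the base at (386,207), a purple decoy tote at (246,335), one carton at (430,274) and the strip at (485,253). Next I fit the rims and enlarge the crops to find the front labels.

```bash
cat >> h.py <<'E'
def load(n):
    z=np.load(n+'.npz'); return {k:(z[k] if z[k].ndim else float(z[k])) for k in z}
def proj(c,p):
    f,cx,cy=K(c);E=np.array(c['extrinsics']);q=(np.atleast_2d(p)-E[:3,3])@E[:3,:3]
    return np.c_[cx+f*q[:,0]/-q[:,2],cy+f*q[:,1]/q[:,2]]
def rim(cs,xy,z,r=0.075,band=0.005):
    """rect of the points near xy at rim height z: centre, yaw of long axis, size"""
    out=[]
    for c in cs:
        W=cloud(c).reshape(-1,3)
        out.append(W[(np.hypot(*(W[:,:2]-xy).T)<r)&(abs(W[:,2]-z)<band)])
    P=np.vstack(out); R=cv2.minAreaRect((P[:,:2]*1000).astype(np.float32))
    b=cv2.boxPoints(R)/1000; e=[b[1]-b[0],b[2]-b[1]]; e=max(e,key=np.linalg.norm)
    return np.array(R[0])/1000,np.degrees(np.arctan2(e[1],e[0])),sorted(R[1]),len(P),np.median(P[:,2])
E
python3 - <<'E'
from h import *
T,S=load('top0'),load('side0')
T['pixels']=T['pixels'].astype(np.uint8);S['pixels']=S['pixels'].astype(np.uint8)
rows=[[],[]]
for n,xy,z in [('L',(.609,.327),.046),('M',(.618,.156),.046),('N',(.446,.189),.046),('base',(.593,-.098),.054)]:
    for k,c in (('both',[T,S]),('top',[T]),('side',[S])):
        o=rim(c,np.array(xy),z); print(n,k,np.round(o[0],4),np.round(o[1],1),np.round(o[2],0),o[3],round(o[4],4))
    for i,c in enumerate((T,S)):
        u,v=proj(c,[*xy,z])[0].astype(int); print(n,u,v)
        rows[i].append(cv2.resize(c['pixels'][v-33:v+33,u-33:u+33],(198,198),interpolation=cv2.INTER_CUBIC))
save('crops.png',np.vstack([np.hstack(r) for r in rows]))
# carton, strip
for c in (T,S):
    W=cloud(c).reshape(-1,3); 
    for nm,xy,r,lo,hi in (('carton',(.421,-.205),.05,.045,.06),('strip',(.468,-.342),.13,.025,.04)):
        P=W[(np.hypot(*(W[:,:2]-xy).T)<r)&(W[:,2]>lo)&(W[:,2]<hi)]
        R=cv2.minAreaRect((P[:,:2]*1000).astype(np.float32)); print(nm,np.round(R[0]),np.round(R[1]),R[2],len(P),np.median(P[:,2]))
E
```

```text
L both [0.6095 0.3207] 20.5 [ 74. 121.] 712 0.045
L top [0.6067 0.3226] 20.5 [ 69. 117.] 418 0.0457
L side [0.6113 0.321 ] 20.6 [ 73. 117.] 294 0.0441
L 223 201
L 334 175
M both [0.6177 0.1519] 32.8 [ 73. 120.] 793 0.0448
M top [0.6148 0.1531] 32.8 [ 68. 116.] 396 0.0457
M side [0.6184 0.1522] 33.5 [ 72. 119.] 397 0.0442
M 290 197
M 348 215
N both [0.4474 0.182 ] 71.6 [ 73. 121.] 767 0.0449
N top [0.4453 0.1829] 71.9 [ 68. 116.] 397 0.046
N side [0.4493 0.1813] 71.4 [ 69. 121.] 370 0.0442
N 278 264
N 276 211
base both [ 0.5936 -0.0939] -18.5 [ 73. 120.] 1034 0.0528
base top [ 0.5919 -0.0936] -18.6 [ 68. 116.] 413 0.0541
base side [ 0.5953 -0.0944] -18.5 [ 73. 116.] 621 0.0523
base 390 205
base 357 294
carton [ 417. -202.] [32. 33.] 8.700620651245117 162 0.05330466733990202
strip [ 468. -340.] [202.  52.] 89.82414245605469 1345 0.0333651779760773
carton [ 420. -202.] [32. 34.] 6.298151969909668 305 0.051175355995945804
strip [ 470. -320.] [ 66. 212.] 5.500794410705566 3268 0.03148442842450916
```

View pics/crops.png

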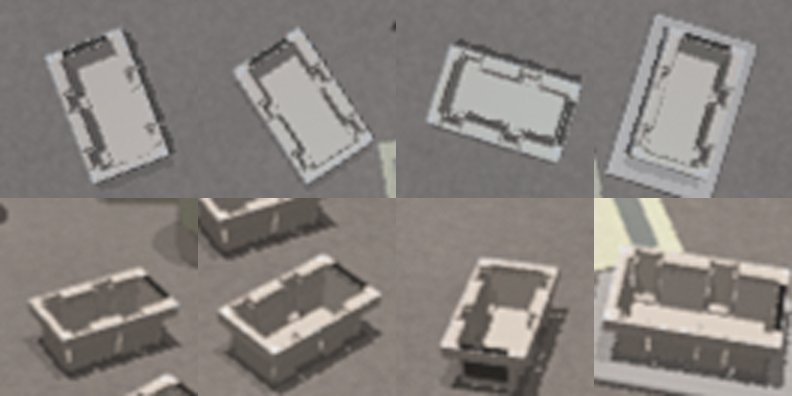

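```bash
python3 - <<'E'
from h import *
T,S=load('top0'),load('side0')
W=cloud(T).reshape(-1,3);g=T['pixels'].reshape(-1,3).mean(1)
W2=cloud(S).reshape(-1,3);g2=S['pixels'].reshape(-1,3).mean(1)
for n,xy,a,z0 in [('L',(.608,.322),20.5,.046),('M',(.6165,.1525),33,.046),('N',(.447,.182),71.7,.046),('base',(.5935,-.094),-18.5,.054)]:
    a=np.radians(a)
    for k,V,G in (('T',W,g),('S',W2,g2)):
        d=V[:,:2]-xy; x=d@[np.cos(a),np.sin(a)]; y=d@[-np.sin(a),np.cos(a)]
        for s in (1,-1):
            m=(y*s>.0255)&(y*s<.031)&(V[:,2]>0)
            print(n,k,'side',s,[int(1000*np.median(V[m&(abs(x-b/1000)<.004),2])) if (m&(abs(x-b/1000)<.004)).any() else -1 for b in range(-52,53,6)])
        for s in (1,-1):
            m=(x*s>.046)&(x*s<.064)&(abs(y)<.022)&(V[:,2]>z0-.02)
            print(n,k,'end',s,'min/10pc/med gray',np.percentile(G[m],[0,10,25,50]).astype(int))
E
```

```text
L T side 1 [45, 32, 25, 24, 41, 46, 45, 45, 45, 44, 38, 18, 33, 45, 45, 46, 46, 46]
L T side -1 [44, 41, 23, 23, 43, 43, 45, 46, 46, 41, 44, 44, 44, 45, 44, 45, 45, 46]
L T end 1 min/10pc/med gray [47 59 77 98]
L T end -1 min/10pc/med gray [ 78  88 129 174]
L S side 1 [43, 43, 38, 33, 33, 44, 45, 43, 43, 43, 42, 36, 25, 33, 43, 46, 44, 43]
L S side -1 [40, 15, 16, 14, 17, 43, 44, 25, 22, 43, 14, 12, 11, 16, 22, 19, 24, 41]
L S end 1 min/10pc/med gray [ 44  52  76 106]
L S end -1 min/10pc/med gray [ 82  87  95 157]
M T side 1 [46, 41, 14, 22, 44, 46, 46, 46, 48, 42, 41, 13, 31, 43, 45, 46, 45, 46]
M T side -1 [45, 44, 39, 40, 43, 45, 44, 44, 48, 44, 43, 37, 42, 45, 45, 46, 45, 47]
M T end 1 min/10pc/med gray [58 64 82 98]
M T end -1 min/10pc/med gray [115 125 163 175]
M S side 1 [43, 44, 40, 32, 35, 44, 43, 44, 45, 45, 44, 36, 29, 37, 44, 44, 44, 43]
M S side -1 [43, 19, 16, 13, 14, 43, 43, 44, 44, 18, 16, 12, 12, 18, 42, 43, 44, 43]
M S end 1 min/10pc/med gray [ 46  60  88 105]
M S end -1 min/10pc/med gray [ 88  91  94 130]
N T side 1 [45, 45, 47, 45, 45, 44, 18, 14, 40, 47, 44, 46, 
[... 290 characters left out ...]
 -1 [42, 43, 43, 43, 44, 8, 5, 9, 39, 43, 43, 43, 44, 44, 8, -1, 38, 43]
N S end 1 min/10pc/med gray [ 85  95 103 109]
N S end -1 min/10pc/med gray [35 41 64 83]
base T side 1 [55, 50, 47, 49, 53, 54, 54, 54, 54, 50, 50, 40, 49, 53, 53, 54, 52, 55]
base T side -1 [51, 45, 36, 38, 54, 54, 54, 56, 55, 54, 42, 35, 43, 55, 52, 55, 54, 53]
base T end 1 min/10pc/med gray [56 63 81 99]
base T end -1 min/10pc/med gray [121 141 161 174]
base S side 1 [52, 46, 31, 30, 37, 51, 52, 51, 52, 52, 32, 32, 33, 43, 52, 53, 52, 51]
base S side -1 [10, 19, 19, 19, 20, 50, 28, 50, 8, 30, 20, 20, 20, 27, 51, 51, 51, 11]
base S end 1 min/10pc/med gray [39 44 52 91]
base S end -1 min/10pc/med gray [ 86  90 104 177]
```

The notch positions and dark labels agree. L, M and base face their listed yaw (20.5°, 33°, −18.5°), and N faces −108°. I'll place N on level 1, L on level 2 and M on level 3, leaving the purple tote alone.

Request:
{"name": "step_arm", "arguments": {
  "rows": [
    [0.026, 0.05, 0, 0, 0, 4],
    [0.026, 0.054, 0, 0, 0, 4],
    [0.026, 0.054, 0, 0, 0, 4],
    [0.026, 0.054, 0, 0, 0, 4],
    [0.026, 0.054, 0, 0, 0, 4],
    [0.026, 0.054, 0, 0, 0, 4],
    [0.026, 0.054, 0, 0, 0, 4],
    [0, 0.06, 0, 0, 0, 4],
    [0, 0.06, 0, 0, 0, 4],
    [0, 0.06, 0, 0, 0, 4],
    [0, 0.06, 0, 0, 0, 4],
    [0, 0.06, 0, 0, 0, 2.6]
  ],
  "jaw": 0.087
}}

```text
time: 2.5
position: [0.4474, 0.1101, 0.4051]
tool_rot: [0.81, 0.587, 0.001, 0.0]
ft_force: [2.0, -0.1, -0.3]
grip_width: 0.0876
grip_force: 0.0
```

```bash
cat >> h.py <<'E'
def pose():
    o=get_obs(); x,y,z,w=o['tool_rot']
    X=np.array([1-2*(y*y+z*z),2*(x*y+z*w)]); return np.array(o['position']),np.degrees(np.arctan2(X[1],X[0])),o
def to(x,y,z,psi):
    p,a,o=pose(); print('at',np.round(p,4),'psi',round(a,2),'q',np.round(o['q'],2),'t',o['time'],'F',np.round(o['ft_force'],1),'w',round(o['grip_width'],4),round(o['grip_force'],1))
    print('  delta',np.round(np.array([x,y,z])-p,4),'turn',round((psi-a+180)%360-180,2))
E
python3 -c "
from h import *
to(.447,.182,.205,71.7)
T=camera('top');S=camera('side')
for l in ['carton_a']:
  for n,c in (('top',T),('side',S)):
    W=cloud(c)
    for r in cut_out(l,n): print(n,round(r['confidence'],2),np.round(r['extent']),np.round(np.nanmedian(W[r['region']],0),3))
save('top1.png',T['pixels'][180:480,300:640])
"
```

```text
at [0.4474 0.1101 0.4051] psi 71.82 q [-0.    0.31  1.83 -0.    1.    0.32] t 2.5 F [ 2.  -0.1 -0.3] w 0.0876 0.0
  delta [-0.0004  0.0719 -0.2001] turn -0.12
top 0.64 [430. 273.  16.  19.] [ 0.417 -0.196  0.052]
side 0.69 [273. 356.  20.  33.] [ 0.421 -0.215  0.047]
```

View pics/top1.png

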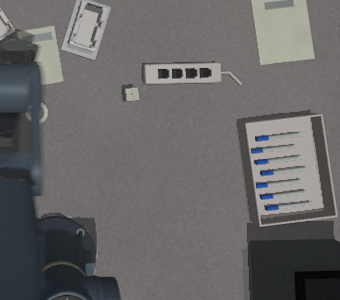

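The picture shows a clear right half. There is only one carton, at px (430,273), and the strip's cable leaves at the −y end, so the levers are pushed toward +y.

Request:
{"name": "step_arm", "arguments": {
  "rows": [
    [0, 0.036, 0, 0, 0, 0],
    [0, 0.036, -0.02, 0, 0, 0],
    [0, 0, -0.05, 0, 0, 0],
    [0, 0, -0.05, 0, 0, 0],
    [0, 0, -0.05, 0, 0, 0],
    [0, 0, -0.03, 0, 0, 0],
    [0, 0, 0, 0, 0, 0]
  ]
}}

```text
time: 3.58
position: [0.4477, 0.1785, 0.2029]
tool_rot: [0.811, 0.585, -0.002, -0.001]
ft_force: [-0.2, 0.5, 0.9]
grip_width: 0.087
grip_force: 0.0
```

Request:
{"name": "step_arm", "arguments": {
  "rows": [
    [0, 0, 0, 0, 0, 0],
    [0, 0, 0, 0, 0, 0],
    [0, 0, 0, 0, 0, 0],
    [0, 0, 0, 0, 0, 0],
    [0, 0, 0, 0, 0, 0]
  ],
  "jaw": 0.05,
  "squeeze": 20
}}

```text
time: 4.2
position: [0.4472, 0.1803, 0.206]
tool_rot: [0.81, 0.586, 0.0, 0.0]
ft_force: [-2.2, -1.4, 8.4]
grip_width: 0.0681
grip_force: 20.0
```

Request:
{"name": "step_arm", "arguments": {
  "rows": [
    [0, 0, 0.02, 0, 0, 0],
    [0, 0, 0.04, 0, 0, 0],
    [0, 0, 0.06, 0, 0, 0],
    [0, 0, 0.06, 0, 0, 0],
    [0, 0, 0.02, 0, 0, 0],
    [0, 0, 0, 0, 0, 0]
  ]
}}

```text
time: 4.95
position: [0.4475, 0.1804, 0.4067]
tool_rot: [0.81, 0.586, 0.002, 0.001]
ft_force: [0.2, -0.3, -2.5]
grip_width: 0.0676
grip_force: 20.0
```

Request:
{"name": "step_arm", "arguments": {
  "rows": [
    [0.0146, -0.0274, 0, 0, 0, -9.02],
    [0.0146, -0.0274, 0, 0, 0, -9.02],
    [0.0146, -0.0274, 0, 0, 0, -9.02],
    [0.0146, -0.0274, 0, 0, 0, -9.02],
    [0.0146, -0.0274, 0, 0, 0, -9.02],
    [0.0146, -0.0274, 0, 0, 0, -9.02],
    [0.0146, -0.0274, 0, 0, 0, -9.02],
    [0.0146, -0.0274, 0, 0, 0, -9.02],
    [0.0146, -0.0274, 0, 0, 0, -9.02],
    [0.0146, -0.0274, 0, 0, 0, -9.02],
    [0, 0, -0.04, 0, 0, 0],
    [0, 0, -0.04, 0, 0, 0]
  ]
}}

```text
time: 6.45
position: [0.593, -0.0941, 0.3218]
tool_rot: [0.987, -0.161, -0.001, -0.0]
ft_force: [-0.5, 0.1, -2.0]
grip_width: 0.0677
grip_force: 20.0
```

Request:
{"name": "step_arm", "arguments": {
  "rows": [
    [0, 0, 0, 0, 0, 0],
    [0, 0, 0, 0, 0, 0],
    [0, 0, 0, 0, 0, 0]
  ]
}}

```text
time: 6.82
position: [0.5942, -0.0938, 0.3263]
tool_rot: [0.987, -0.16, 0.002, 0.0]
ft_force: [-0.4, -0.1, -2.6]
grip_width: 0.0681
grip_force: 20.0
```

```bash
python3 - <<'E'
from h import *
to(.5935,-.094,.26,-18.5)
p,a,o=pose(); T=camera('top');S=camera('side')
z=p[2]-.164+.006
for n,c in (('T',T),('S',S)):
    W=cloud(c).reshape(-1,3); m=(np.hypot(*(W[:,:2]-p[:2]).T)<.08)
    for b in np.arange(.03,.22,.01):
        k=m&(W[:,2]>b)&(W[:,2]<b+.01)
        if k.sum()>30: print(n,round(b,2),k.sum(),end='; ')
    print()
    for zz in (z,z-.045):
        try:
            r=rim([c],p[:2],zz); print(n,round(zz,3),np.round(r[0],4),round(r[1],1),np.round(r[2]),r[3],round(r[4],4))
        except Exception as e: print(e)
u,v=proj(S,[*p[:2],.09])[0].astype(int); save('s2.png',cv2.resize(S['pixels'][v-80:v+70,u-90:u+90],(720,600),interpolation=cv2.INTER_CUBIC))
E
```

```text
at [ 0.5942 -0.0938  0.3263] psi -18.44 q [-0.34  0.59  1.57 -0.    0.98  1.55] t 6.825 F [-0.4 -0.1 -2.6] w 0.0681 20.0
  delta [-0.0007 -0.0002 -0.0663] turn -0.06
T 0.05 43; 
T 0.168 [ 0.5585 -0.1139] 87.2 [5. 9.] 12 0.1665
T 0.123 [ 0.5747 -0.0988] -3.4 [17. 20.] 30 0.1243
S 0.03 224; S 0.04 413; S 0.05 563; S 0.12 182; S 0.13 168; S 0.14 127; S 0.15 224; S 0.16 327; S 0.17 37; S 0.18 49; 
S 0.168 [ 0.5991 -0.0976] -18.4 [ 86. 116.] 271 0.1652
S 0.123 [ 0.5991 -0.096 ] -18.9 [58. 97.] 157 0.1246
```

View pics/s2.png

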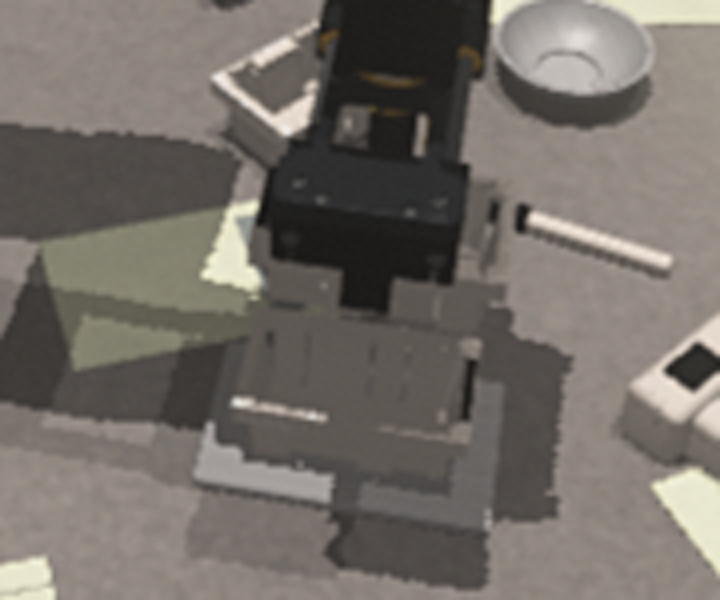

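Side view: the held tote is level above the base at about (370,380) in the crop, with its label at the left end away from the base's label. It looks 3 mm forward, so I'll correct and go closer.

Request:
{"name": "step_arm", "arguments": {
  "rows": [
    [-0.0028, 0.001, -0.02, 0, 0, 0],
    [0, 0, -0.02, 0, 0, 0],
    [0, 0, -0.02, 0, 0, 0],
    [0, 0, 0, 0, 0, 0],
    [0, 0, 0, 0, 0, 0],
    [0, 0, 0, 0, 0, 0]
  ]
}}

```text
time: 7.68
position: [0.5912, -0.0929, 0.2661]
tool_rot: [0.987, -0.16, 0.001, 0.0]
ft_force: [-0.6, 0.4, -2.5]
grip_width: 0.0678
grip_force: 20.0
```

```bash
cat >> h.py <<'E'
def ends(c,xy,yaw,z,half=.028,band=.005):
    a=np.radians(yaw); W=cloud(c).reshape(-1,3); d=W[:,:2]-xy
    x=d@[np.cos(a),np.sin(a)]; y=d@[-np.sin(a),np.cos(a)]
    o=[]
    for s in (-1,1):
        m=(abs(W[:,2]-z)<band)&(s*x>.04)&(s*x<.075)&(abs(y)<.05)
        o.append((int(m.sum()),np.round(s*np.percentile(s*x[m],97)*1000,1) if m.any() else None))
    m=(abs(W[:,2]-z)<band)&(abs(x)<.05)&(y<-.02)&(y>-.05)
    o.append(('ymin',int(m.sum()),np.round(np.percentile(y[m],3)*1000,1) if m.any() else None)); return o
E
python3 - <<'E'
from h import *
p,a,o=pose();to(*p,-18.5);S=camera('side');T=camera('top');B=np.array([.5935,-.094])
for n,c in (('S',S),('T',T)): print(n,'held',ends(c,B,-18.5,p[2]-.161),'base',ends(c,B,-18.5,.049))
print('S0',ends(load('side0'),B,-18.5,.049),'T0',ends(load('top0'),B,-18.5,.049))
E
```

```text
at [ 0.5912 -0.0929  0.2661] psi -18.45 q [-0.34  0.68  1.61 -0.    0.85  1.55] t 7.675 F [-0.6  0.4 -2.5] w 0.0678 20.0
  delta [0. 0. 0.] turn -0.05
S held [(93, np.float64(-54.1)), (161, np.float64(61.1)), ('ymin', 53, np.float64(-43.9))] base [(83, np.float64(-56.1)), (88, np.float64(59.4)), ('ymin', 284, np.float64(-35.1))]
T held [(0, None), (0, None), ('ymin', 0, None)] base [(7, np.float64(-59.4)), (0, None), ('ymin', 0, None)]
S0 [(147, np.float64(-56.0)), (174, np.float64(59.4)), ('ymin', 288, np.float64(-34.7))] T0 [(62, np.float64(-59.6)), (66, np.float64(56.5)), ('ymin', 83, np.float64(-33.9))]
```

Request:
{"name": "step_arm", "arguments": {
  "rows": [
    [-0.0014, 0.0005, -0.002, 0, 0, 0],
    [0, 0, -0.003, 0, 0, 0],
    [0, 0, -0.003, 0, 0, 0],
    [0, 0, -0.002, 0, 0, 0],
    [0, 0, 0, 0, 0, 0],
    [0, 0, 0, 0, 0, 0]
  ]
}}

```text
time: 8.52
position: [0.5892, -0.0922, 0.255]
tool_rot: [0.987, -0.16, -0.0, -0.0]
ft_force: [-1.8, 1.0, 2.9]
grip_width: 0.0677
grip_force: 20.0
```

Request:
{"name": "step_arm", "arguments": {
  "rows": [
    [0, 0, -0.001, 0, 0, 0],
    [0, 0, 0, 0, 0, 0]
  ]
}}

```text
time: 8.78
position: [0.5892, -0.0922, 0.255]
tool_rot: [0.987, -0.16, -0.0, 0.0]
ft_force: [-3.0, 0.7, 8.7]
grip_width: 0.0675
grip_force: 20.0
```

Request:
{"name": "step_arm", "arguments": {
  "rows": [
    [0, 0, 0, 0, 0, 0],
    [0, 0, 0, 0, 0, 0],
    [0, 0, 0, 0, 0, 0],
    [0, 0, 0.02, 0, 0, 0],
    [0, 0, 0.04, 0, 0, 0],
    [0, 0, 0.04, 0, 0, 0],
    [0, 0, 0.05, 0, 0, 0],
    [0.007, 0.06, 0, 0, 0, 5],
    [0.007, 0.06, 0, 0, 0, 5],
    [0.007, 0.06, 0, 0, 0, 7],
    [0, 0.06, 0, 0, 0, 7],
    [0, 0.06, 0, 0, 0, 7]
  ],
  "jaw": 0.087
}}

```text
time: 10.28
position: [0.6103, 0.2097, 0.4034]
tool_rot: [0.994, 0.111, 0.0, 0.0]
ft_force: [0.9, -0.2, -0.4]
grip_width: 0.087
grip_force: 0.0
```

```bash
python3 - <<'E'
from h import *
to(.608,.322,.205,20.5)
S=camera('side');T=camera('top')
for n,c in (('S',S),('T',T)):
  for nm,xy,z in (('lvl1',(.5935,-.094),.094),('L',(.608,.322),.046)):
    try:
        r=rim([c],np.array(xy),z); print(n,nm,np.round(r[0],4),round(r[1],1),np.round(r[2]),r[3],round(r[4],4))
    except Exception as e: print(n,nm,'none')
E
```

```text
at [0.6103 0.2097 0.4034] psi 12.77 q [ 0.16  0.56  1.38 -0.    1.2   1.51] t 10.275 F [ 0.9 -0.2 -0.4] w 0.087 0.0
  delta [-0.0023  0.1123 -0.1984] turn 7.73
S lvl1 [ 0.5938 -0.095 ] -18.6 [ 71. 116.] 700 0.0932
S L [0.611  0.3212] 21.2 [ 73. 118.] 300 0.0442
T lvl1 [ 0.591 -0.094] -18.2 [ 69. 117.] 448 0.0946
T L [0.5742 0.3103] -67.1 [49. 68.] 135 0.0456
```

Request:
{"name": "step_arm", "arguments": {
  "rows": [
    [-0.0013, 0.056, 0, 0, 0, 4],
    [0, 0.056, 0, 0, 0, 4],
    [0, 0, -0.04, 0, 0, 0],
    [0, 0, -0.06, 0, 0, 0],
    [0, 0, -0.05, 0, 0, 0],
    [0, 0, -0.03, 0, 0, 0],
    [0, 0, -0.018, 0, 0, 0],
    [0, 0, 0, 0, 0, 0],
    [0, 0, 0, 0, 0, 0]
  ]
}}

```text
time: 11.5
position: [0.6099, 0.3198, 0.2073]
tool_rot: [0.984, 0.178, 0.001, -0.0]
ft_force: [-0.0, 0.4, 0.3]
grip_width: 0.087
grip_force: 0.0
```

Request:
{"name": "step_arm", "arguments": {
  "rows": [
    [0, 0, 0, 0, 0, 0],
    [0, 0, 0, 0, 0, 0],
    [0, 0, 0, 0, 0, 0],
    [0, 0, 0, 0, 0, 0],
    [0, 0, 0, 0, 0, 0]
  ],
  "jaw": 0.05
}}

```text
time: 12.12
position: [0.6092, 0.3204, 0.207]
tool_rot: [0.984, 0.178, 0.001, -0.001]
ft_force: [-1.1, 2.6, 5.6]
grip_width: 0.0677
grip_force: 20.0
```

Request:
{"name": "step_arm", "arguments": {
  "rows": [
    [0, 0, 0.02, 0, 0, 0],
    [0, 0, 0.04, 0, 0, 0],
    [0, 0, 0.06, 0, 0, 0],
    [0, 0, 0.06, 0, 0, 0],
    [0, 0, 0.02, 0, 0, 0],
    [0, 0, 0, 0, 0, 0]
  ]
}}

```text
time: 12.88
position: [0.6092, 0.3195, 0.4088]
tool_rot: [0.984, 0.178, 0.003, 0.0]
ft_force: [0.6, 0.1, -2.5]
grip_width: 0.0679
grip_force: 20.0
```

Request:
{"name": "step_arm", "arguments": {
  "rows": [
    [-0.002, -0.045, 0, 0, 0, -4.3],
    [-0.002, -0.046, 0, 0, 0, -4.3],
    [-0.002, -0.046, 0, 0, 0, -4.3],
    [-0.002, -0.046, 0, 0, 0, -4.3],
    [-0.002, -0.046, 0, 0, 0, -4.3],
    [-0.002, -0.046, 0, 0, 0, -4.3],
    [-0.002, -0.046, 0, 0, 0, -4.3],
    [-0.002, -0.046, 0, 0, 0, -4.3],
    [-0.0012, -0.046, 0, 0, 0, -4.7],
    [0, 0, -0.04, 0, 0, 0],
    [0, 0, -0.04, 0, 0, 0],
    [0, 0, -0.01, 0, 0, 0]
  ]
}}

```text
time: 14.38
position: [0.5899, -0.0931, 0.3115]
tool_rot: [0.987, -0.161, -0.005, -0.001]
ft_force: [-0.5, 0.2, -1.8]
grip_width: 0.0678
grip_force: 20.0
```

Request:
{"name": "step_arm", "arguments": {
  "rows": [
    [0, 0, 0, 0, 0, 0],
    [0, 0, 0, 0, 0, 0],
    [0, 0, 0, 0, 0, 0]
  ]
}}

```text
time: 14.75
position: [0.5924, -0.0932, 0.3173]
tool_rot: [0.987, -0.161, 0.002, 0.0]
ft_force: [0.2, 0.4, -2.1]
grip_width: 0.0682
grip_force: 20.0
```

```bash
python3 - <<'E'
from h import *
to(.592,-.0935,.317,-18.5);p,a,o=pose();S=camera('side');B=np.array([.5935,-.094])
print('held',ends(S,B,-18.5,p[2]-.162),'stack',ends(S,B,-18.5,.089))
E
```

```text
at [ 0.5924 -0.0932  0.3173] psi -18.53 q [-0.34  0.6   1.58 -0.    0.96  1.55] t 14.75 F [ 0.2  0.4 -2.1] w 0.0682 20.0
  delta [-0.0004 -0.0003 -0.0003] turn 0.03
held [(124, np.float64(-56.2)), (192, np.float64(59.1)), ('ymin', 99, np.float64(-44.7))] stack [(81, np.float64(-57.0)), (83, np.float64(58.3)), ('ymin', 298, np.float64(-35.5))]
```

Request:
{"name": "step_arm", "arguments": {
  "rows": [
    [-0.0008, 0.0002, -0.005, 0, 0, 0],
    [0, 0, -0.005, 0, 0, 0],
    [0, 0, -0.004, 0, 0, 0],
    [0, 0, -0.003, 0, 0, 0],
    [0, 0, -0.003, 0, 0, 0],
    [0, 0, -0.001, 0, 0, 0],
    [0, 0, 0, 0, 0, 0],
    [0, 0, 0, 0, 0, 0]
  ]
}}

```text
time: 15.8
position: [0.591, -0.093, 0.2969]
tool_rot: [0.987, -0.161, 0.0, 0.0]
ft_force: [-3.7, 1.5, 10.7]
grip_width: 0.0681
grip_force: 20.0
```

Request:
{"name": "step_arm", "arguments": {
  "rows": [
    [0, 0, 0, 0, 0, 0],
    [0, 0, 0, 0, 0, 0],
    [0, 0, 0, 0, 0, 0],
    [0, 0, 0.02, 0, 0, 0],
    [0, 0, 0.04, 0, 0, 0],
    [0, 0, 0.05, 0, 0, 0],
    [0.005, 0.04, 0, 0, 0, 8],
    [0.005, 0.04, 0, 0, 0, 8],
    [0.005, 0.04, 0, 0, 0, 9],
    [0.005, 0.04, 0, 0, 0, 9],
    [0.005, 0.04, 0, 0, 0, 9],
    [0.0006, 0.0457, 0, 0, 0, 8.5]
  ],
  "jaw": 0.087
}}

```text
time: 17.3
position: [0.617, 0.1537, 0.4043]
tool_rot: [0.958, 0.286, -0.0, 0.0]
ft_force: [0.6, 0.2, -0.8]
grip_width: 0.0868
grip_force: 0.0
```

```bash
python3 - <<'E'
from h import *
to(.6166,.1527,.206,33)
S=camera('side');T=camera('top')
for n,c in (('S',S),('T',T)):
  for nm,xy,z in (('lvl2',(.5935,-.094),.135),('M',(.6166,.1527),.046)):
    try:
        r=rim([c],np.array(xy),z); print(n,nm,np.round(r[0],4),round(r[1],1),np.round(r[2]),r[3],round(r[4],4))
    except Exception as e: print(n,nm,'none')
E
```

```text
at [0.617  0.1537 0.4043] psi 33.19 q [ 0.07  0.54  1.4  -0.    1.19  1.06] t 17.3 F [ 0.6  0.2 -0.8] w 0.0868 0.0
  delta [-0.0004 -0.001  -0.1983] turn -0.19
S lvl2 [ 0.5925 -0.0952] -18.5 [ 72. 116.] 731 0.1344
S M [0.619  0.1513] 32.4 [ 72. 118.] 397 0.0445
T lvl2 [ 0.5897 -0.0936] -18.4 [ 69. 116.] 478 0.136
T M [0.5987 0.143 ] 33.6 [68. 80.] 104 0.0457
```

Request:
{"name": "step_arm", "arguments": {
  "rows": [
    [0, -0.001, -0.04, 0, 0, 0],
    [0, 0, -0.06, 0, 0, 0],
    [0, 0, -0.05, 0, 0, 0],
    [0, 0, -0.03, 0, 0, 0],
    [0, 0, -0.018, 0, 0, 0],
    [0, 0, 0, 0, 0, 0],
    [0, 0, 0, 0, 0, 0]
  ]
}}

```text
time: 18.27
position: [0.6174, 0.1515, 0.2081]
tool_rot: [0.959, 0.283, 0.001, 0.0]
ft_force: [0.1, 0.0, -0.3]
grip_width: 0.0869
grip_force: 0.0
```

Request:
{"name": "step_arm", "arguments": {
  "rows": [
    [0, 0, 0, 0, 0, 0],
    [0, 0, 0, 0, 0, 0],
    [0, 0, 0, 0, 0, 0],
    [0, 0, 0, 0, 0, 0],
    [0, 0, 0, 0, 0, 0]
  ],
  "jaw": 0.05
}}

```text
time: 18.9
position: [0.6165, 0.1521, 0.2076]
tool_rot: [0.959, 0.283, 0.0, -0.0]
ft_force: [-2.0, 1.3, 6.3]
grip_width: 0.0677
grip_force: 20.0
```

Request:
{"name": "step_arm", "arguments": {
  "rows": [
    [0, 0, 0.02, 0, 0, 0],
    [0, 0, 0.04, 0, 0, 0],
    [0, 0, 0.06, 0, 0, 0],
    [0, 0, 0.06, 0, 0, 0],
    [0, 0, 0.02, 0, 0, 0],
    [0, 0, 0, 0, 0, 0]
  ]
}}

```text
time: 19.65
position: [0.6169, 0.1515, 0.4097]
tool_rot: [0.959, 0.284, 0.003, 0.001]
ft_force: [1.0, -0.7, -2.9]
grip_width: 0.0677
grip_force: 20.0
```

Request:
{"name": "step_arm", "arguments": {
  "rows": [
    [-0.002, -0.02, 0, 0, 0, 10.6],
    [-0.002, -0.02, 0, 0, 0, 10.6],
    [-0.002, -0.02, 0, 0, 0, 10.6],
    [-0.002, -0.02, 0, 0, 0, 10.6],
    [-0.002, -0.02, 0, 0, 0, 10.6],
    [-0.002, -0.02, 0, 0, 0, 10.6],
    [-0.002, -0.02, 0, 0, 0, 10.6],
    [-0.002, -0.02, 0, 0, 0, 10.6],
    [-0.002, -0.02, 0, 0, 0, 10.6],
    [-0.002, -0.02, 0, 0, 0, 10.6],
    [-0.002, -0.02, 0, 0, 0, 10.6],
    [-0.003, -0.0247, 0, 0, 0, 10.6]
  ]
}}

```text
time: 21.15
position: [0.5909, -0.0935, 0.4046]
tool_rot: [0.169, 0.986, 0.0, -0.002]
ft_force: [0.0, -0.1, -3.0]
grip_width: 0.0678
grip_force: 20.0
```

Request:
{"name": "step_arm", "arguments": {
  "rows": [
    [0, 0, 0, 0, 0, 1.4],
    [0, 0, -0.03, 0, 0, 0],
    [0, 0, -0.021, 0, 0, 0],
    [0, 0, 0, 0, 0, 0],
    [0, 0, 0, 0, 0, 0],
    [0, 0, 0, 0, 0, 0]
  ]
}}

```text
time: 21.9
position: [0.592, -0.0929, 0.3567]
tool_rot: [0.16, 0.987, -0.0, 0.001]
ft_force: [0.4, -0.4, -1.4]
grip_width: 0.0677
grip_force: 20.0
```

```bash
python3 - <<'E'
from h import *
to(.591,-.093,.355,161.5);p,a,o=pose();S=camera('side');B=np.array([.5935,-.094])
print('held',ends(S,B,-18.5,p[2]-.162),'stack',ends(S,B,-18.5,.130))
r=rim([S],p[:2],p[2]-.162);print(np.round(r[0],4),r[1:])
E
```

```text
at [ 0.592  -0.0929  0.3567] psi 161.54 q [-0.34  0.55  1.55  0.    1.04 -1.59] t 21.9 F [ 0.4 -0.4 -1.4] w 0.0677 20.0
  delta [-0.001  -0.0001 -0.0017] turn -0.04
held [(127, np.float64(-57.2)), (164, np.float64(58.1)), ('ymin', 140, np.float64(-44.1))] stack [(88, np.float64(-58.1)), (83, np.float64(57.1)), ('ymin', 306, np.float64(-35.6))]
[ 0.5925 -0.0987] (np.float32(-17.797863), [80.72807312011719, 116.12388610839844], 390, np.float64(0.19360687631875978))
```

Again about 0.9 mm forward; correct it and seat (target TCP z ≈ 0.3386).

Request:
{"name": "step_arm", "arguments": {
  "rows": [
    [-0.0009, 0.0003, -0.005, 0, 0, 0],
    [0, 0, -0.004, 0, 0, 0],
    [0, 0, -0.004, 0, 0, 0],
    [0, 0, -0.003, 0, 0, 0],
    [0, 0, -0.002, 0, 0, 0],
    [0, 0, -0.001, 0, 0, 0],
    [0, 0, 0, 0, 0, 0],
    [0, 0, 0, 0, 0, 0]
  ]
}}

```text
time: 22.95
position: [0.5907, -0.0928, 0.3385]
tool_rot: [0.16, 0.987, -0.0, 0.0]
ft_force: [-3.1, 0.6, 7.3]
grip_width: 0.0681
grip_force: 20.0
```

Request:
{"name": "step_arm", "arguments": {
  "rows": [
    [0, 0, 0, 0, 0, 0],
    [0, 0, 0, 0, 0, 0],
    [0, 0, 0, 0, 0, 0],
    [0, 0, 0.02, 0, 0, 0],
    [0, 0, 0.04, 0, 0, 0],
    [-0.022, -0.014, 0.02, 0, 0, -9],
    [-0.025, -0.0157, 0, 0, 0, -9.2],
    [-0.025, -0.0158, 0, 0, 0, -9.2],
    [-0.025, -0.0158, 0, 0, 0, -9.2],
    [-0.025, -0.0158, 0, 0, 0, -9.2],
    [-0.025, -0.0158, 0, 0, 0, -9.2],
    [-0.025, -0.0158, 0, 0, 0, -9]
  ],
  "jaw": 0.087
}}

```text
time: 24.45
position: [0.418, -0.2019, 0.4167]
tool_rot: [0.661, 0.75, -0.0, 0.0]
ft_force: [0.0, -0.4, 0.4]
grip_width: 0.0866
grip_force: 0.0
```

```bash
python3 - <<'E'
from h import *
to(.4185,-.202,.206,97.5)
S=camera('side');T=camera('top')
for n,c in (('S',S),('T',T)):
    try:
        r=rim([c],np.array((.5935,-.094)),.176); print(n,np.round(r[0],4),round(r[1],1),np.round(r[2]),r[3],round(r[4],4))
    except Exception as e: print(n,'none')
    W=cloud(c)
    for r in cut_out('carton_a',n): print(n,round(r['confidence'],2),np.round(r['extent']),np.round(np.nanmedian(W[r['region']],0),3))
    P=W.reshape(-1,3); P=P[(np.hypot(*(P[:,:2]-(.419,-.202)).T)<.06)&(P[:,2]>.045)&(P[:,2]<.06)]
    if len(P)>20: R=cv2.minAreaRect((P[:,:2]*1000).astype(np.float32)); print('carton',np.round(R[0]),np.round(R[1]),R[2],len(P),np.median(P[:,2]))
save('top3.png',T['pixels'][100:400,100:560]); save('side3.png',S['pixels'])
E
```

```text
at [ 0.418  -0.2019  0.4167] psi 97.25 q [-0.69  0.29  1.81 -0.    1.04 -0.82] t 24.45 F [ 0.  -0.4  0.4] w 0.0866 0.0
  delta [ 5.000e-04 -1.000e-04 -2.107e-01] turn 0.25
S [ 0.592  -0.0939] -18.5 [ 72. 116.] 772 0.1753Traceback (most recent call last):
  File "<stdin>", line 9, in <module>
ValueError: no camera of that name has taken a picture
```

```bash
python3 - <<'E'
from h import *
S=camera('side');T=camera('top')
for n,c in (('side',S),('top',T)):
    W=cloud(c)
    for r in cut_out('carton_a',n): print(n,round(r['confidence'],2),np.round(r['extent']),np.round(np.nanmedian(W[r['region']],0),3))
    P=W.reshape(-1,3); P=P[(np.hypot(*(P[:,:2]-(.419,-.202)).T)<.06)&(P[:,2]>.045)&(P[:,2]<.06)]
    if len(P)>20: R=cv2.minAreaRect((P[:,:2]*1000).astype(np.float32)); print('carton',np.round(R[0]),np.round(R[1]),R[2],len(P),np.median(P[:,2]))
save('side3.png',S['pixels'])
E
```

```text
side 0.62 [274. 357.  21.  32.] [ 0.42  -0.216  0.049]
carton [ 420. -203.] [32. 34.] 5.896854877471924 306 0.05105834706762119
top 0.68 [432. 275.  17.  17.] [ 0.417 -0.199  0.052]
carton [ 417. -201.] [31. 34.] 2.642070770263672 162 0.053039677398462604
```

View pics/side3.png

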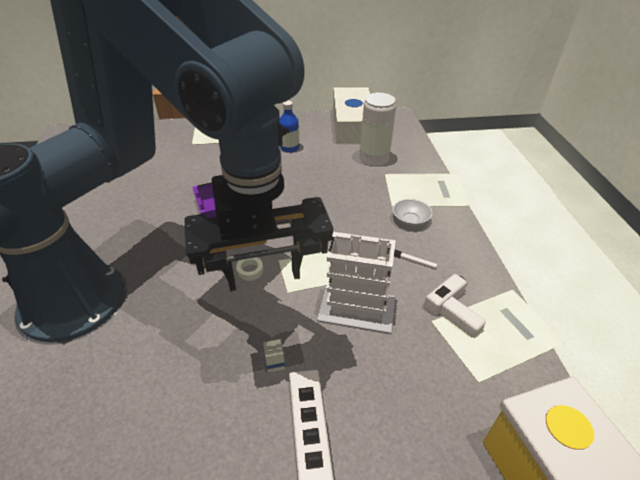

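The side view shows three totes cleanly stacked on the base at (360,275) and the carton at (274,357), with no second carton. I'll grasp the carton.

Request:
{"name": "step_arm", "arguments": {
  "rows": [
    [0.0005, 0, -0.04, 0, 0, -1.5],
    [0, 0, -0.06, 0, 0, 0],
    [0, 0, -0.05, 0, 0, 0],
    [0, 0, -0.03, 0, 0, 0],
    [0, 0, -0.02, 0, 0, 0],
    [0, 0, -0.012, 0, 0, 0],
    [0, 0, 0, 0, 0, 0],
    [0, 0, 0, 0, 0, 0]
  ]
}}

```text
time: 25.75
position: [0.4197, -0.2015, 0.2053]
tool_rot: [0.669, 0.744, 0.0, 0.001]
ft_force: [-0.6, 0.1, 1.0]
grip_width: 0.087
grip_force: 0.0
```

Request:
{"name": "step_arm", "arguments": {
  "rows": [
    [0, 0, 0, 0, 0, 0],
    [0, 0, 0, 0, 0, 0],
    [0, 0, 0, 0, 0, 0],
    [0, 0, 0, 0, 0, 0],
    [0, 0, 0, 0, 0, 0],
    [0, 0, 0, 0, 0, 0],
    [0, 0, 0, 0, 0, 0]
  ],
  "jaw": 0.015,
  "squeeze": 15
}}

```text
time: 26.62
position: [0.4192, -0.2014, 0.2047]
tool_rot: [0.669, 0.743, -0.0, -0.0]
ft_force: [-0.0, -0.5, 1.1]
grip_width: 0.032
grip_force: 15.0
```

Request:
{"name": "step_arm", "arguments": {
  "rows": [
    [0, 0, 0.02, 0, 0, 0],
    [0, 0, 0.04, 0, 0, 0],
    [0, 0, 0.06, 0, 0, 0],
    [0, 0, 0.06, 0, 0, 0],
    [0, 0, 0.04, 0, 0, 0],
    [0, 0, 0, 0, 0, 0],
    [0, 0, 0, 0, 0, 0]
  ]
}}

```text
time: 27.5
position: [0.4187, -0.201, 0.4239]
tool_rot: [0.669, 0.743, -0.0, -0.001]
ft_force: [-0.9, 0.1, -1.6]
grip_width: 0.0318
grip_force: 15.0
```

```bash
python3 - <<'E'
from h import *
to(.592,-.0935,.36,71.5)
S=camera('side')
cut=cut_out('carton_a','side'); W=cloud(S)
for r in cut: print(round(r['confidence'],2),np.round(r['extent']),np.round(np.nanmedian(W[r['region']],0),3))
E
```

```text
at [ 0.4187 -0.201   0.4239] psi 96.04 q [-0.69  0.29  1.8  -0.    1.06 -0.79] t 27.5 F [-0.9  0.1 -1.6] w 0.0318 15.0
  delta [ 0.1733  0.1075 -0.0639] turn -24.54
0.79 [266. 273.  28.  41.] [ 0.421 -0.216  0.262]
0.52 [358. 279.  59.  29.] [ 0.587 -0.121  0.125]
```

Request:
{"name": "step_arm", "arguments": {
  "rows": [
    [0.024, 0.0153, 0, 0, 0, -3.5],
    [0.0247, 0.0153, 0, 0, 0, -3.5],
    [0.0247, 0.0153, 0, 0, 0, -3.5],
    [0.0247, 0.0153, 0, 0, 0, -3.5],
    [0.0247, 0.0153, 0, 0, 0, -3.5],
    [0.0247, 0.0153, 0, 0, 0, -3.5],
    [0.0247, 0.0153, 0, 0, 0, -3.5],
    [0, 0, -0.04, 0, 0, 0],
    [0, 0, -0.02, 0, 0, 0],
    [0, 0, -0.01, 0, 0, 0],
    [0, 0, 0, 0, 0, 0],
    [0, 0, 0, 0, 0, 0]
  ]
}}

```text
time: 29.1
position: [0.5918, -0.0946, 0.3553]
tool_rot: [0.811, 0.584, 0.0, 0.0]
ft_force: [0.1, -0.2, 0.0]
grip_width: 0.032
grip_force: 15.0
```

Request:
{"name": "step_arm", "arguments": {
  "rows": [
    [0, 0, -0.005, 0, 0, 0],
    [0, 0, -0.004, 0, 0, 0],
    [0, 0, -0.003, 0, 0, 0],
    [0, 0, -0.0015, 0, 0, 0],
    [0, 0, 0, 0, 0, 0],
    [0, 0, 0, 0, 0, 0]
  ]
}}

```text
time: 29.85
position: [0.5915, -0.0944, 0.3413]
tool_rot: [0.811, 0.585, 0.0, 0.0]
ft_force: [-0.9, 1.1, -0.6]
grip_width: 0.0319
grip_force: 15.0
```

Request:
{"name": "step_arm", "arguments": {
  "rows": [
    [0, 0, -0.002, 0, 0, 0],
    [0, 0, 0, 0, 0, 0]
  ]
}}

```text
time: 30.1
position: [0.5914, -0.0943, 0.3391]
tool_rot: [0.811, 0.585, -0.0, -0.0]
ft_force: [-0.2, -0.6, -0.4]
grip_width: 0.0319
grip_force: 15.0
```

Request:
{"name": "step_arm", "arguments": {
  "rows": [
    [0, 0, 0, 0, 0, 0],
    [0, 0, 0, 0, 0, 0],
    [0, 0, 0, 0, 0, 0]
  ],
  "jaw": 0.055
}}

```text
time: 30.48
position: [0.5915, -0.0944, 0.3394]
tool_rot: [0.811, 0.585, 0.0, 0.0]
ft_force: [-0.3, 0.1, -1.1]
grip_width: 0.0518
grip_force: 0.0
```

Request:
{"name": "step_arm", "arguments": {
  "rows": [
    [0, 0, 0.02, 0, 0, 0],
    [0, 0, 0.03, 0, 0, 0],
    [0, 0, 0.04, 0, 0, 0],
    [0, 0, 0.04, 0, 0, 0],
    [-0.02, -0.05, 0, 0, 0, 0],
    [-0.02, -0.058, 0, 0, 0, 0],
    [-0.02, -0.058, 0, 0, 0, 0],
    [-0.02, -0.058, 0, 0, 0, 0],
    [-0.01, -0.06, 0, 0, 0, 0],
    [-0.01, -0.06, 0, 0, 0, 0],
    [-0.01, -0.04, 0, 0, 0, 0]
  ]
}}

```text
time: 31.85
position: [0.4804, -0.4812, 0.4691]
tool_rot: [0.812, 0.584, -0.0, 0.0]
ft_force: [0.2, -0.8, -0.2]
grip_width: 0.0551
grip_force: 0.0
```

```bash
python3 - <<'E'
from h import *
to(.469,-.47,.23,0)
S=camera('side');T=camera('top')
for n,c in (('side',S),('top',T)):
    W=cloud(c).reshape(-1,3); r=rim([c],np.array((.592,-.094)),.176); print(n,np.round(r[0],4),round(r[1],1),np.round(r[2]),r[3],round(r[4],4))
    P=W[(np.hypot(*(W[:,:2]-(.592,-.094)).T)<.05)&(W[:,2]>.182)&(W[:,2]<.2)]; print('carton',len(P),np.round(np.median(P,0),3) if len(P) else 0)
    # strip top face, white pixels
    P=W[(abs(W[:,0]-.468)<.045)&(W[:,1]<-.22)&(W[:,1]>-.46)&(abs(W[:,2]-.0325)<.004)]
    R=cv2.minAreaRect((P[:,:2]*1000).astype(np.float32)); print('strip',np.round(R[0]),np.round(R[1]),R[2],len(P))
    P=W[(abs(W[:,0]-.468)<.045)&(W[:,1]<-.22)&(W[:,1]>-.46)&(W[:,2]>.045)&(W[:,2]<.07)]; print('levers',len(P),np.round(np.sort(P[:,1])[::max(1,len(P)//20)],3),P[:,2].max() if len(P) else 0,np.median(P[:,0]) if len(P) else 0)
u,v=proj(S,[.53,-.2,.1])[0].astype(int); save('s4.png',cv2.resize(S['pixels'][v-130:v+150,u-130:u+130],None,fx=2.1,fy=2.1,interpolation=cv2.INTER_CUBIC))
E
```

```text
at [ 0.4804 -0.4812  0.4691] psi 71.43 q [-0.95  0.55  1.21 -0.    1.39 -0.63] t 31.85 F [ 0.2 -0.8 -0.2] w 0.0551 0.0
  delta [-0.0114  0.0112 -0.2391] turn -71.43
side [0. 0.] 0.0 [0. 0.] 0 nan
carton 0 0
strip [ 471. -382.] [51. 85.] 0.06711537390947342 1136
levers 73 [-0.405 -0.404 -0.404 -0.403 -0.403 -0.403 -0.403 -0.402 -0.402 -0.402
 -0.402 -0.402 -0.401 -0.401 -0.4   -0.4   -0.4   -0.4   -0.4   -0.399
 -0.399 -0.364 -0.364 -0.363 -0.361] 0.05970243924981933 0.4722515039228084
top [ 0.5891 -0.0931] -18.4 [ 69. 117.] 531 0.177
carton 208 [ 0.573 -0.086  0.188]
strip [ 468. -340.] [ 52. 200.] 0.4231186807155609 1136
levers 154 [-0.404 -0.401 -0.399 -0.398 -0.397 -0.396 -0.369 -0.365 -0.362 -0.361
 -0.36  -0.358 -0.329 -0.326 -0.325 -0.323 -0.322 -0.294 -0.292 -0.29
 -0.288 -0.287] 0.06274217142382987 0.46809694416306513
  return _methods._mean(a, axis=axis, dtype=dtype,
  ret = ret.dtype.type(ret / rcount)
```

View pics/s4.png

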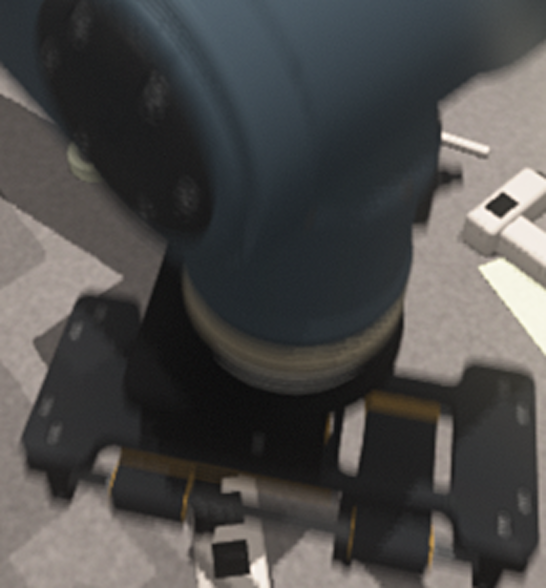

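The stack is intact and the carton stands in the top tote: its top reads z ≈ 0.188, about 2 cm off centre, which is within limits. Next is the switch sweep.

Request:
{"name": "step_arm", "arguments": {
  "rows": [
    [-0.0057, 0.018, 0, 0, 0, 9.3],
    [-0.0057, 0.018, 0, 0, 0, 9.3],
    [0, 0, -0.05, 0, 0, 0],
    [0, 0, -0.05, 0, 0, 0],
    [0, 0, -0.05, 0, 0, 0],
    [0, 0, -0.05, 0, 0, 0],
    [0, 0, -0.03, 0, 0, 0],
    [0, 0, 0, 0, 0, 0],
    [0, 0, 0, 0, 0, 0],
    [0, 0, 0, 0, 0, 0]
  ],
  "jaw": 0,
  "squeeze": 20
}}

```text
time: 33.2
position: [0.4707, -0.4428, 0.2414]
tool_rot: [0.706, 0.708, -0.0, 0.002]
ft_force: [-0.4, 0.4, 1.0]
grip_width: 0.0007
grip_force: 0.0
```

Request:
{"name": "step_arm", "arguments": {
  "rows": [
    [0, 0, -0.008, 0, 0, 0],
    [0, 0, -0.0072, 0, 0, 0],
    [0, 0, 0, 0, 0, 0],
    [0, 0.012, 0, 0, 0, 0],
    [0, 0.012, 0, 0, 0, 0],
    [0, 0.012, 0, 0, 0, 0],
    [0, 0.012, 0, 0, 0, 0],
    [0, 0.012, 0, 0, 0, 0],
    [0, 0.012, 0, 0, 0, 0],
    [0, 0.012, 0, 0, 0, 0],
    [0, 0.012, 0, 0, 0, 0]
  ]
}}

```text
time: 34.58
position: [0.472, -0.3496, 0.2275]
tool_rot: [0.707, 0.708, -0.001, 0.007]
ft_force: [-0.9, -3.0, 3.7]
grip_width: 0.0003
grip_force: 4.8
```

Request:
{"name": "step_arm", "arguments": {
  "rows": [
    [0, 0.012, 0, 0, 0, 0],
    [0, 0.012, 0, 0, 0, 0],
    [0, 0.012, 0, 0, 0, 0],
    [0, 0.012, 0, 0, 0, 0],
    [0, 0.012, 0, 0, 0, 0],
    [0, 0.012, 0, 0, 0, 0],
    [0, 0.012, 0, 0, 0, 0],
    [0, 0.012, 0, 0, 0, 0],
    [0, 0, 0, 0, 0, 0]
  ]
}}

```text
time: 35.7
position: [0.4743, -0.2539, 0.229]
tool_rot: [0.706, 0.708, 0.001, 0.011]
ft_force: [3.1, -7.1, 21.6]
grip_width: 0.0004
grip_force: 10.7
```

Request:
{"name": "step_arm", "arguments": {
  "rows": [
    [0, 0, 0.04, 0, 0, 0],
    [0, 0, 0.06, 0, 0, 0],
    [0, 0, 0.06, 0, 0, 0],
    [-0.02, -0.05, 0, 0, 0, 0],
    [-0.03, -0.05, 0, 0, 0, 0],
    [-0.03, -0.05, 0, 0, 0, 0],
    [-0.03, -0.05, 0, 0, 0, 0],
    [-0.03, -0.05, 0, 0, 0, 0],
    [-0.03, -0.05, 0, 0, 0, 0],
    [0, -0.03, 0, 0, 0, 0],
    [0, 0, 0, 0, 0, 0]
  ]
}}

```text
time: 37.08
position: [0.2995, -0.5811, 0.383]
tool_rot: [0.707, 0.707, 0.001, -0.001]
ft_force: [0.3, 0.8, 0.3]
grip_width: 0.0005
grip_force: 0.0
```

```bash
python3 - <<'E'
from h import *
to(.3,-.58,.4,90)
S=camera('side');T=camera('top')
for n,c in (('side',S),('top',T)):
    W=cloud(c).reshape(-1,3); r=rim([c],np.array((.592,-.094)),.176) 
    print(n,np.round(r[0],4),round(r[1],1),np.round(r[2]),r[3],round(r[4],4))
    P=W[(np.hypot(*(W[:,:2]-(.592,-.094)).T)<.05)&(W[:,2]>.182)&(W[:,2]<.2)]; R=cv2.minAreaRect((P[:,:2]*1000).astype(np.float32)) if len(P)>3 else 0; print('carton',len(P),R, np.percentile(P[:,2],[5,50,95]) if len(P) else 0)
    for x in (-54,-18,18,54):
        y=-.340+x/1000
        P=W[(abs(W[:,0]-.469)<.014)&(abs(W[:,1]-y-.01)<.018)&(W[:,2]>.038)&(W[:,2]<.08)]; 
        print(x,len(P),'zmax',np.round(P[:,2].max(),4) if len(P) else 0,'y rel',np.round(P[np.argmax(P[:,2]),1]-y,3) if len(P) else 0)
a=T['pixels'][190:290,360:560]; b=S['pixels'][220:480,220:480]
save('f.png',np.vstack([cv2.resize(a,(600,300)),cv2.resize(b,(600,300) if 0 else (300,300)).repeat(2,1)*0 if 0 else cv2.copyMakeBorder(cv2.resize(b,(300,300)),0,0,0,300,0)]))
E
```

```text
at [ 0.2995 -0.5811  0.383 ] psi 90.01 q [-1.27  0.59  1.38  0.    1.18 -1.27] t 37.075 F [0.3 0.8 0.3] w 0.0005 0.0
  delta [0.0005 0.0011 0.017 ] turn -0.01
side [ 0.5919 -0.0944] -19.2 [ 72. 117.] 850 0.1753
carton 250 ((577.8856201171875, -87.78633880615234), (34.01774597167969, 32.739742279052734), 40.77577209472656) [0.18357798 0.18689157 0.18901098]
-54 163 zmax 0.0493 y rel 0.019
-18 146 zmax 0.0495 y rel 0.019
18 138 zmax 0.0509 y rel 0.017
54 124 zmax 0.0488 y rel 0.019
top [ 0.5889 -0.0931] -18.4 [ 68. 117.] 541 0.1768
carton 203 ((575.1041259765625, -97.37486267089844), (42.344940185546875, 64.66887664794922), 3.505086660385132) [0.18434618 0.18831951 0.19181447]
-54 54 zmax 0.0508 y rel 0.016
-18 58 zmax 0.0526 y rel 0.022
18 61 zmax 0.051 y rel 0.021
54 60 zmax 0.0522 y rel 0.02
```

View pics/f.png

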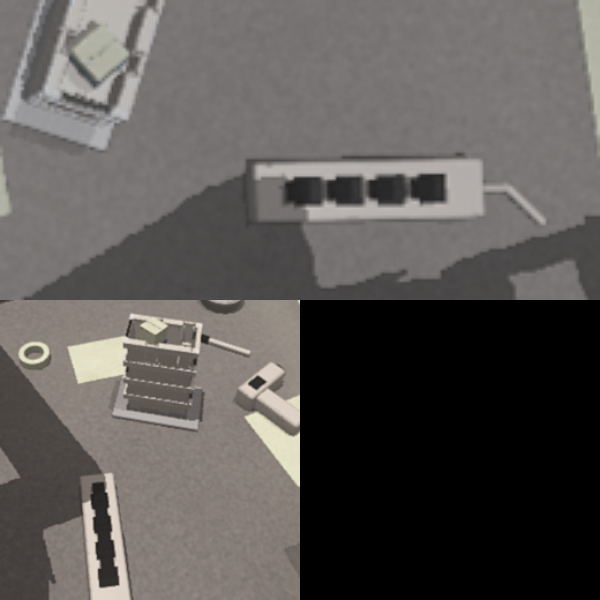

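All four levers lean to +y at the off height, and the stack and the carton are in place. I'm handing in.

```bash
python3 -c "
from rig import hand_in
print(hand_in())"
```

```text
the job is handed in; nothing more can be done
None
```

I handed the job in at about 37 s: three totes are stacked on the base facing alternate ways, the one carton I found stands in the top tote, and all four switches lean fully off; no verdict came back.

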